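# Second thimble carrier on the drip arm

## Task

Pick up the tall, narrow thimble carrier that stands on the bench and hang it by its bail on the drip stand's hooked arm, in the free space between the carrier already hanging there and the upturned end. Leave it hanging freely and still. Do not knock the first carrier off or push it along the arm, and leave the short, wide carrier standing where it is.

Things in the scene. Friction and masses are not known exactly. Their poses are not given: they have to be found in the camera images.
- tall_mid (a point): Centre of the loose tall carrier, 191 mm high. Above its foot: steel cup 48 dia to 50, white thimble 40 dia to 70, closed 5 mm wire bail in the y-z plane: legs at y = +-26 up to 127, sloping to a peak at 145 (wire centre); black grip 16 x 16, faces along x and y, 147 to 191. Origin on the axis 95.5 above the foot; z up, x straight through the bail (either way is the same). 0.13-0.25 kg.
- hung_mid (a point): Centre of the tall carrier already hanging on the arm by its bail's peak; same shape and size as the loose one (cup 48 mm dia, bail 57 mm wide, 191 mm high). Origin on its axis, 95.5 mm above its foot; z up, x along the arm. It swings or slides if pushed.
- hook_end (a point): End of the level part of the fixed stand's arm, on the axis of the 10 mm round bar, 200 mm above the bench. x points along the arm outward, z up. Post at x = -190 mm, no higher than the arm. Here the end turns up: top 15 mm above the axis, reaching x = +8. Drip tray below: 16 high, 110 wide, x -250 to +30. A carrier hangs with its centre 40 mm below the axis.
- squat_mid (a point): Centre of the short, wide carrier standing on the bench, a bystander: 126 mm high, steel cup 72 mm dia and 28 mm high with a low white thimble, wire bail 81 mm wide, square black grip on top. Origin on its axis, 63 mm above its foot; z up.

How it is judged:
At the end, for the whole second after the job is handed in: The tall carrier hangs by its bail on the arm: within 12 mm of the proper height, 20 mm sideways, tilt under 0.2 rad. The first hangs likewise, within 25 mm of its start. The short wide one is upright, within 30 mm of its start. Both hanging carriers are nearly still (under 0.06 m/s) (x of tall_mid in the frame of hook_end between -0.175 and -0.004 m and y of tall_mid in the frame of hook_end between -0.02 and 0.02 m and z of tall_mid in the frame of hook_end between -0.052378 and -0.028378 m and angle between each of tall_mid, hung_mid's own z axis and vertical below 0.2 rad and x of hung_mid in the frame of hook_end between -0.175 and -0.004 m and y of hung_mid in the frame of hook_end between -0.02 and 0.02 m and z of hung_mid in the frame of hook_end between -0.052378 and -0.028378 m and distance of hung_mid from where it was at the start of the episode below 0.025 m and distance of squat_mid from where it was at the start of the episode below 0.03 m and angle between squat_mid's own z axis and vertical below 0.17 rad and linear speed of each of tall, hung below 0.06 m/s); the robot touches nothing.
It fails at once if the first carrier was knocked off the arm (z of hung_mid in the frame of hook_end below -0.070378 m).
It fails at once if the short wide carrier was knocked over (angle between squat_mid's own z axis and vertical above 0.6 rad).
It also fails if it takes over 42 s, if anything falls off the work surface, if the arm or the gripper's body presses on something with over 40 N, if the wrist force passes 120 N, or if a joint passes its speed limit or range.

## Robot

A 6-joint arm with a two-finger parallel gripper is mounted at the origin on the work surface. World frame = base frame: x ahead of the robot, y to its left, z up, the work surface at z = 0. Lengths are in m, angles in rad, forces in N, time in s.
With the tool pointing down it reaches from about 0.35 to 0.85 m from the base axis. Payload 8.1 kg.
Tool frame: the origin (TCP) lies at the centre of the arm's flange, where the gripper is bolted on; the fingertips stand 173 mm ahead of it and the grasp point (between the pads) lies 155 mm ahead of it; z points along the fingers, y is the direction in which the jaws open and shut (so a half turn about z gives the same grasp; the last joint's range is limited). The gripper opens to 85 mm and grips with 20 to 120 N. Pads are 22 mm wide; open, the fingers measure 114 mm over their backs; the gripper's body (76 mm by 85 mm) begins 54 mm behind the grasp point. The pads swing forward as they close: fully open they stand 13 mm farther back than shut.
Start: joints at [-1.432, 0.13, 1.488, -0, 1.523, -0.085], TCP at [0.133, -0.585, 0.405] pointing down, gripper open.
Joint ranges: [-2.96, 2.96], [-0.89, 2.26], [0.02, 2.5], [-1.34, 4.48], [0, 2.73], [-2.66, 2.66]. Speed limits (rad/s): [2.39, 2.39, 2.79, 3.14, 3.14, 3.14].

## Interface

Orientations are given as a rotation vector (axis times angle).
In Python, from plant import manip gives the robot as it stands. The module is installed in compiled form; this text tells all that it offers.
- The arm moves only by the tool move_arm, never from a script. Its argument "increments" is a list that holds one entry, the list of rows, each a list of 7 numbers: the turn, a rotation vector about the tool's x, y, z in rad, then the shift along the tool's x, y, z in cm, then the finger opening in cm, from 0 to 8.54. A call has 1 to 5 rows; each row shifts and turns the commanded pose from where the row before left it, along the tool's axes as they then stand; what a row does not reach is not made up. A row lasts 1/10 s, in which the tool goes at most 50 mm and 8.59 degrees, less where a joint would pass 70% of its speed; a pose out of reach is approached as far as the arm can. A call with a gripper value outside its range is refused whole. The fingers move at their own pace and stop on an object; the grip force is fixed at half the most. Time passes only in rows, so rows that do not move let the fingers close. It gives the time, the measured TCP pose, the force and the opening at its end, in the units of the state.
- manip.read_state(): the state, without advancing time (a new reading comes with each control period).
- manip.capture(name): name is "scene" or "side" or "wrist"; returns a dict with "image" (400x640x3 uint8, blue, green, red), "mtx" (3x3 intrinsics, pixels), "origin" and "orientation" of the camera in the world; the wrist camera has in their place "hand_eye" (4x4, takes a point from camera to tool coordinates, whose origin is the TCP and whose axes are the flange's). Camera axes: x right, y down, z forward; pixel columns grow to the right and rows downward; lengths in m; the calibration is good to about 2 mm. A picture is of the moment at which its call begins: read the wrist's pose just before it. There is no depth.
- manip.close_job(): hands the job in, once; it reports no verdict.
Trained networks look in a picture, given as the dict that the camera call returned (one of the last four; its "shot" number tells which), for a name from the list of things; names that differ only in an ending like _2 or _b are one class to them, and where a whole thing is asked for, a point or a joint stands for the part that bears it (a point fixed in the world has none). Each returns a list of dicts, best first, with "p" (0 to 1); they miss things now and then, are a little off and sometimes report something else, mostly with a low value. They report only what shows in the picture. A call takes as long as a camera call.
- manip.search_frame(picture, name): "extent" ([left, top, right, bottom] in pixels, round what is visible of it).
- manip.landmark_of(picture, name): "at" ([row, column] in pixels: a listed point, or the origin of a listed thing).
The state is a dict: "time_s": time; "joint_positions": joint angles; "joint_velocities": joint speeds; "tau": joint torques, N m; "position": TCP position; "tcp_rot": TCP orientation; "contact_force": force on the tool from outside, world axes, zero at the start; "ft_torque": the same for the moment, N m; "opening": finger opening in m.
Only numpy, scipy, OpenCV 4.12 (cv2) and the standard library are available. Lean on these libraries where they do the work, as an engineer would, in place of code of your own. Each camera call takes 0.05 s, during which the arm holds its last target. There are 200 camera calls.

## Working session

There is one attempt and no reset: what is moved stays moved. The work goes in short steps, Python scripts to look and compute and a tool call to move; the robot and the scene stay as the last step left them, time stands still between calls to the robot, and variables do not carry over. Pictures are saved under pics/ and viewed, about 8 in all and at most 12, crops included, and the job is handed in when it is done.

Besides the shell and the picture viewer there is one more tool, called after "Request:" by a JSON object that holds its "api" and its "payload", one argument or row to a line. move_arm: Moves the arm, as the interface text tells. Its arguments: {"type":"object","properties":{"increments":{"type":"array"}},"required":["increments"]}

```bash
mkdir -p pics; cat > h.py <<'E'
import numpy as np, cv2
from scipy.spatial.transform import Rotation as R
from plant import manip
def pose(c):
    o=np.array(c["orientation"],float)
    M=R.from_rotvec(o).as_matrix() if o.size==3 else o.reshape(3,3) if o.size==9 else None
    return M,np.array(c["origin"],float)
def ray(c,rc,MP=None):
    M,p=MP or pose(c)
    d=M@np.linalg.solve(np.array(c["mtx"]),[rc[1],rc[0],1]); return p,d/np.linalg.norm(d)
def proj(c,X,MP=None):
    M,p=MP or pose(c)
    q=np.array(c["mtx"])@(M.T@(np.array(X)-p)); return q[:2]/q[2]
def tri(rs):
    A=sum(np.eye(3)-np.outer(d,d) for p,d in rs); b=sum((np.eye(3)-np.outer(d,d))@p for p,d in rs)
    x=np.linalg.solve(A,b); return x,[np.linalg.norm(np.cross(x-p,d)) for p,d in rs]
def atz(r,z):
    p,d=r; return p+d*(z-p[2])/d[2]
E
python3 - <<'E'
from h import *
np.set_printoptions(precision=4,suppress=True)
s=manip.read_state(); print(s)
C={}
for n in("scene","side"):
    c=C[n]=manip.capture(n); cv2.imwrite(f"pics/{n}0.png",c["image"]); print(n,c["origin"],c["orientation"],c["mtx"])
for k in("tall_mid","hung_mid","hook_end","squat_mid"):
    rs=[]
    for n in C:
        l=manip.landmark_of(C[n],k); print(k,n,[(np.round(x["at"]),round(x["p"],2)) for x in l[:3]])
        if l: rs.append(ray(C[n],l[0]["at"]))
    if len(rs)==2: print(tri(rs))
E
```

```text
{'time_s': 0.0, 'joint_positions': array([-1.4324,  0.1312,  1.4893, -0.    ,  1.523 , -0.0854]), 'joint_velocities': array([ 0.0003, -0.0001, -0.0006, -0.0005,  0.0001, -0.0019]), 'tau': array([  0.0029, -56.9396, -50.0545,  -0.    ,   0.0146,   0.    ]), 'position': array([ 0.1331, -0.5848,  0.4036]), 'tcp_rot': array([-3.12  , -0.3506,  0.0001]), 'contact_force': array([0.2   , 0.2442, 0.4967]), 'ft_torque': array([ 0.0566, -0.0086, -0.0304]), 'opening': 0.08538849506539031}
scene [ 1.0927 -0.2768  0.9206] [-2.134  -1.3824  0.4708] [[500.3101   0.     320.9444]
 [  0.     500.3101 187.1069]
 [  0.       0.       1.    ]]
side [0.4763 0.6399 0.8281] [-0.1272  2.8563 -1.208 ] [[470.6274   0.     321.8106]
 [  0.     470.6274 194.7073]
 [  0.       0.       1.    ]]
tall_mid scene [(array([155., 385.]), 0.55)]
tall_mid side [(array([296., 338.]), 0.69), (array([144., 311.]), 0.58)]
(array([0.4902, 0.154 , 0.1028]), [np.float64(0.0024485804598255506), np.float64(0.0024485804598254703)])
hung_mid scene [(array([228., 240.]), 0.84)]
hung_mid side [(array([147., 314.]), 0.92)]
(array([ 0.5736, -0.2024,  0.1563]), [np.float64(0.0013721580201769684), np.float64(0.0013721580201770788)])
hook_end scene [(array([201., 299.]), 0.73)]
hook_end side [(array([165., 296.]), 0.66)]
(array([ 0.5958, -0.0908,  0.1986]), [np.float64(0.0022992903811971154), np.float64(0.002299290381197002)])
squat_mid scene [(array([216., 428.]), 0.73)]
squat_mid side [(array([308., 261.]), 0.64)]
(array([0.6395, 0.171 , 0.0622]), [np.float64(0.004780295566840883), np.float64(0.00478029556684109)])
```

View pics/scene0.png

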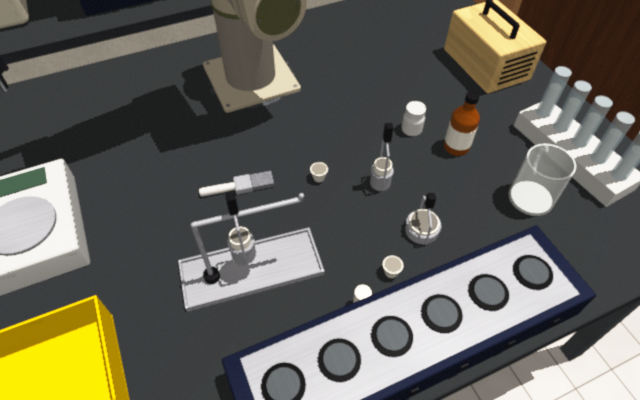

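View pics/side0.png

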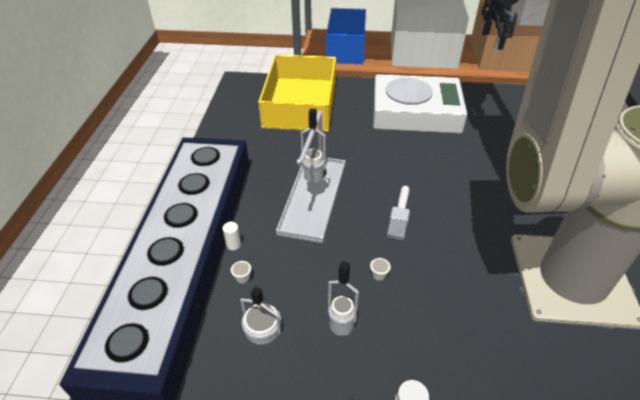

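The scene view shows the tall loose carrier (cup at 382,175, grip at 388,132), the arm from the post (195,224) to its end (300,198), and the hung carrier at about x=238. In the side view the loose carrier's bail is nearly face-on at (343,285). Next I'll measure the arm direction and the bail yaw.

```bash
python3 - <<'E'
from h import *
C={n:manip.capture(n) for n in("scene","side")}
c=C["scene"]
h=atz(ray(c,[200,300]),.2); p=atz(ray(c,[224,195]),.2); d=h-p; print("arm",h,p,np.linalg.norm(d),np.degrees(np.arctan2(d[1],d[0])))
T=np.array([.4902,.154,0]); tiles=[]
for n,(x0,y0) in {"scene":(352,115),"side":(313,255)}.items():
    c=C[n]; im=cv2.resize(c["image"][y0:y0+90,x0:x0+60],None,fx=6,fy=6,interpolation=cv2.INTER_CUBIC)
    row=[im.copy()]
    for yaw in (70,):  # placeholder overlay: bail normal yaw
        pass
    g=im.copy()
    for yaw,col in ((60,(0,0,255)),(80,(0,255,0)),(100,(255,0,0))):
        a=np.radians(yaw); u=np.array([-np.sin(a),np.cos(a),0])
        P=[T+u*y+[0,0,z] for y,z in((-.026,.05),(-.026,.127),(0,.145),(.026,.127),(.026,.05))]
        q=np.array([(proj(c,X)-[x0,y0]+.5)*6 for X in P]); cv2.polylines(g,[q.astype(int)],False,col,1)
    q=np.array([(proj(c,T+[0,0,z])-[x0,y0]+.5)*6 for z in(0,.191)]).astype(int); cv2.line(g,tuple(q[0]),tuple(q[1]),(0,255,255),1)
    tiles.append(np.vstack([im])); tiles.append(g)
o=np.hstack(tiles); o=cv2.resize(o,(800,int(o.shape[0]*800/o.shape[1]))); cv2.imwrite("pics/crop1.png",o)
E
```

```text
arm [ 0.59229649 -0.08963956  0.2       ] [ 0.56602938 -0.27500273  0.2       ] 0.18721503240884327 81.93453157295035
```

View pics/crop1.png

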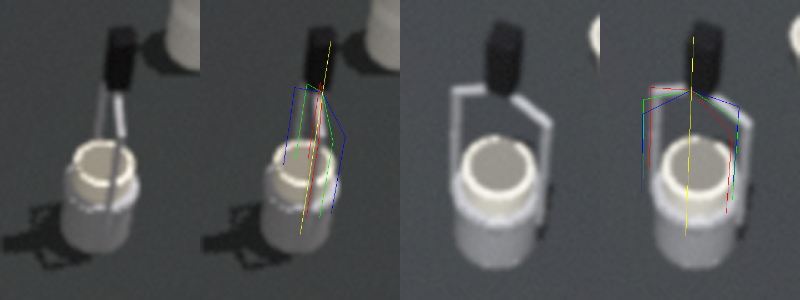

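```bash
python3 - <<'E'
from h import *
from scipy.optimize import least_squares
C={n:manip.capture(n) for n in("scene","side")}; O={"scene":(352,115),"side":(313,255)}
# (view, tile px, local (y,z)), s=+1 shoulder near scene cam
ob=[("scene",(123,135),(.026,.127)),("scene",(103,88),(-.026,.127)),("scene",(122,30),(0,.191)),("scene",(112,235),(.026,.03)),
("side",(54,91),(.026,.127)),("side",(150,124),(-.026,.127)),("side",(105,28),(0,.191)),("side",(105,90),(0,.146))]
for flip in(1,-1):
  def f(v,full=False):
    u=np.array([-np.sin(v[2]),np.cos(v[2]),0]);r=[]
    for n,t,(y,z) in ob:
        if n=="side": y*=flip
        r.append(proj(C[n],np.array([v[0],v[1],z])+u*y)-(np.array(t)/3.3333+O[n]-.5))
    return np.ravel(r)
  for a0 in(-90,-120,-60,60,90,120):
    s=least_squares(f,[.49,.154,np.radians(a0)],loss="soft_l1"); print(flip,a0,s.x[:2],np.degrees(s.x[2]),s.cost)
    if a0==-90: print(np.round(s.fun.reshape(-1,2),1).tolist())
E
```

```text
1 -90 [0.4844753  0.15193447] -104.52208736726907 7.385277861458372
[[-0.1, 0.5], [-0.1, -3.0], [0.5, 1.9], [-1.5, -1.1], [0.5, 1.0], [-0.4, -0.7], [0.1, 1.9], [-0.7, -0.9]]
1 -120 [0.4844753  0.15193447] -104.52208228399599 7.385277861457537
1 -60 [0.4844753  0.15193447] -104.5220856816232 7.385277861457579
1 60 [0.4844753  0.15193448] -104.52206937257088 7.3852778614719305
1 90 [0.4844753  0.15193447] 255.47791277773348 7.385277861458311
1 120 [0.4844753  0.15193447] 255.47792506106526 7.385277861462789
-1 -90 [0.4845092  0.15004542] -90.88198440536341 75.4979146965333
[[1.8, 0.2], [-3.5, -2.2], [-0.3, 2.1], [0.3, -1.4], [29.0, 5.5], [-28.9, -6.9], [0.2, 1.0], [-0.6, -1.8]]
-1 -120 [0.48450922 0.15004509] -90.88007911146866 75.49791457695264
-1 -60 [0.48450931 0.15004324] -90.86933035926853 75.49791460545562
-1 60 [0.48419244 0.15219814] 53.41037077628842 62.316047445391
-1 90 [0.48419244 0.15219814] 53.410490431009165 62.31604744851522
-1 120 [0.48419244 0.15219814] 53.40977057016423 62.31604743378917
```

```bash
cat >> h.py <<'E'
def rows(wps,yaw,nrot,step=.048,op=8.5):
    s=manip.read_state(); p=np.array(s["position"]); M=R.from_rotvec(s["tcp_rot"]); y=M.as_matrix()[:,1]
    a=np.degrees(np.arctan2(y[1],y[0])); da=(yaw-a+180)%360-180; print("now",p.round(4),"yyaw",round(a,2),"tilt",M.as_matrix()[:,2].round(3),"t",s["time_s"],"da",round(da,2))
    k=0
    for w in wps:
        n=int(np.ceil(np.linalg.norm(np.array(w)-p)/step)); d=(np.array(w)-p)/n
        for i in range(n):
            rz=-np.radians(da/nrot) if k<nrot else 0
            sh=M.inv().apply(d)*100; print([0,0,round(rz,3)]+sh.round(2).tolist()+[op])
            M=M*R.from_rotvec([0,0,rz]); k+=1
        p=np.array(w)
E
python3 -c "
from h import *
rows([(.40,-.25,.45),(.4845,.152,.45)],-14.5,12)"
```

```text
now [ 0.1332 -0.585   0.4048] yyaw -77.18 tilt [ 0. -0. -1.] t 0.7 da 62.68
[0, 0, np.float64(-0.091), 3.72, -2.97, -0.5, 8.5]
[0, 0, np.float64(-0.091), 3.97, -2.62, -0.5, 8.5]
[0, 0, np.float64(-0.091), 4.19, -2.25, -0.5, 8.5]
[0, 0, np.float64(-0.091), 4.38, -1.86, -0.5, 8.5]
[0, 0, np.float64(-0.091), 4.53, -1.45, -0.5, 8.5]
[0, 0, np.float64(-0.091), 4.65, -1.03, -0.5, 8.5]
[0, 0, np.float64(-0.091), 4.72, -0.61, -0.5, 8.5]
[0, 0, np.float64(-0.091), 4.76, -0.17, -0.5, 8.5]
[0, 0, np.float64(-0.091), 4.75, 0.26, -0.5, 8.5]
[0, 0, np.float64(-0.091), 4.33, -1.43, -0.0, 8.5]
[0, 0, np.float64(-0.091), 4.45, -1.03, -0.0, 8.5]
[0, 0, np.float64(-0.091), 4.52, -0.62, -0.0, 8.5]
[0, 0, 0, 4.56, -0.21, -0.0, 8.5]
[0, 0, 0, 4.56, -0.21, -0.0, 8.5]
[0, 0, 0, 4.56, -0.21, -0.0, 8.5]
[0, 0, 0, 4.56, -0.21, -0.0, 8.5]
[0, 0, 0, 4.56, -0.21, -0.0, 8.5]
[0, 0, 0, 4.56, -0.21, -0.0, 8.5]
```

Request:
{"api": "move_arm", "payload": {
  "increments": [
    [[0, 0, -0.091, 3.7, -3.0, -0.5, 8.5], [0, 0, -0.091, 4.0, -2.6, -0.5, 8.5], [0, 0, -0.091, 4.2, -2.2, -0.5, 8.5], [0, 0, -0.091, 4.4, -1.9, -0.5, 8.5], [0, 0, -0.091, 4.5, -1.5, -0.5, 8.5]]
  ]
}}

```text
time_s: 1.2
position: [0.282, -0.3969, 0.43]
tcp_rot: [2.96, 1.051, 0.0]
contact_force: [1.7, -0.8, 0.5]
opening: 0.0851
```

Request:
{"api": "move_arm", "payload": {
  "increments": [
    [[0, 0, -0.091, 4.6, -1.0, -0.5, 8.5], [0, 0, -0.091, 4.7, -0.6, -0.5, 8.5], [0, 0, -0.091, 4.8, -0.2, -0.5, 8.5], [0, 0, -0.091, 4.7, 0.3, -0.5, 8.5], [0, 0, -0.091, 4.3, -1.4, 0, 8.5]]
  ]
}}

```text
time_s: 1.7
position: [0.411, -0.2049, 0.4506]
tcp_rot: [2.645, 1.692, 0.002]
contact_force: [0.5, 0.6, -0.6]
opening: 0.0851
```

Request:
{"api": "move_arm", "payload": {
  "increments": [
    [[0, 0, -0.091, 4.4, -1.0, 0, 8.5], [0, 0, -0.091, 4.5, -0.6, 0, 8.5], [0, 0, 0, 4.5, -0.2, 0, 8.5], [0, 0, 0, 4.5, -0.2, 0, 8.5], [0, 0, 0, 4.5, -0.2, 0, 8.5]]
  ]
}}

```text
time_s: 2.2
position: [0.4568, 0.016, 0.4501]
tcp_rot: [2.485, 1.92, 0.001]
contact_force: [1.3, 0.0, 0.3]
opening: 0.0852
```

```bash
python3 -c "
from h import *
rows([(.4845,.152,.45)],-14.5,3)"
```

```text
now [0.4568 0.016  0.4501] yyaw -14.62 tilt [ 0.001 -0.    -1.   ] t 2.2 da 0.12
[0, 0, np.float64(-0.001), 4.62, -0.25, 0.0, 8.5]
[0, 0, np.float64(-0.001), 4.62, -0.25, 0.0, 8.5]
[0, 0, np.float64(-0.001), 4.62, -0.24, 0.0, 8.5]
```

Request:
{"api": "move_arm", "payload": {
  "increments": [
    [[0, 0, 0, 4.6, -0.2, 0, 8.5], [0, 0, 0, 4.6, -0.2, 0, 8.5], [0, 0, 0, 4.6, -0.3, 0, 8.5], [0, 0, 0, 0, 0, 0, 8.5]]
  ]
}}

```text
time_s: 2.6
position: [0.4848, 0.1541, 0.4495]
tcp_rot: [-2.479, -1.927, -0.002]
contact_force: [0.2, -0.8, -0.5]
opening: 0.0851
```

```bash
cat >> h.py <<'E'
def wpose(c,s):
    H=np.array(c["hand_eye"]); M=R.from_rotvec(s["tcp_rot"]).as_matrix(); return M@H[:3,:3], M@H[:3,3]+np.array(s["position"])
E
python3 - <<'E'
from h import *
s=manip.read_state(); c=manip.capture("wrist"); MP=wpose(c,s); print(s["position"],s["tcp_rot"],c["hand_eye"])
l=manip.landmark_of(c,"tall_mid"); print(l)
im=c["image"].copy()
T=np.array([.4845,.152,0]); a=np.radians(75.5); u=np.array([-np.sin(a),np.cos(a),0])
q=np.array([proj(c,T+u*y+[0,0,z],MP) for y,z in((-.026,.05),(-.026,.127),(0,.145),(.026,.127),(.026,.05))]); cv2.polylines(im,[q.astype(int)],False,(0,255,0),1)
n=np.array([np.cos(a),np.sin(a),0])
q=np.array([proj(c,T+u*i*.008+n*j*.008+[0,0,.191],MP) for i,j in((1,1),(1,-1),(-1,-1),(-1,1))]); cv2.polylines(im,[q.astype(int)],True,(0,0,255),1)
print(q.mean(0)); cv2.imwrite("pics/w1.png",np.hstack([im]))
E
```

```text
[0.48476697 0.15411108 0.44947589] [-2.47945538e+00 -1.92658250e+00 -1.54991441e-03] [[-1.66322260e-04 -9.56855968e-01 -2.90562607e-01  7.29329406e-02]
 [ 9.99999984e-01 -1.38599573e-04 -1.15990249e-04 -9.15657443e-05]
 [ 7.07141084e-05 -2.90562621e-01  9.56855976e-01  3.20823353e-02]
 [ 0.00000000e+00  0.00000000e+00  0.00000000e+00  1.00000000e+00]]
[{'at': [184.3, 318.5], 'p': 0.81}]
[321.22548587 209.7763963 ]
```

View pics/w1.png

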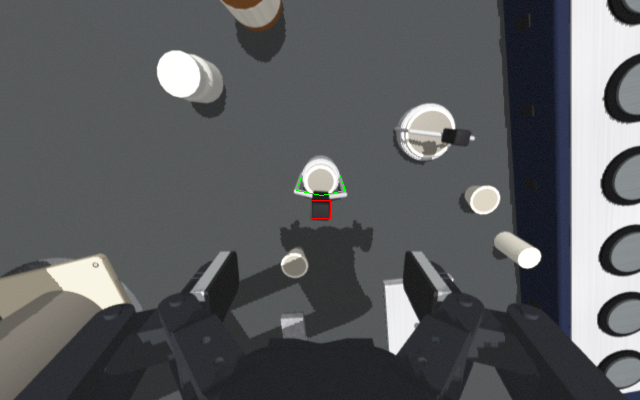

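The wrist view shows the projected model (green bail, red grip top) lying on the carrier at (320,195). I'll zoom in to check yaw.

```bash
python3 - <<'E'
from h import *
s=manip.read_state(); c=manip.capture("wrist"); MP=wpose(c,s)
im=cv2.resize(c["image"][145:235,280:360],None,fx=5,fy=5,interpolation=cv2.INTER_CUBIC); g=im.copy()
T=np.array([.4845,.152,0])
for yaw,col in((75.5,(0,255,0)),(67,(0,0,255))):
    a=np.radians(yaw); u=np.array([-np.sin(a),np.cos(a),0]);n=np.array([np.cos(a),np.sin(a),0])
    for P in ([T+u*y+[0,0,z] for y,z in((-.026,.05),(-.026,.127),(0,.145),(.026,.127),(.026,.05))],[T+u*i*.008+n*j*.008+[0,0,.191] for i,j in((1,1),(1,-1),(-1,-1),(-1,1),(1,1))]):
        q=np.array([(proj(c,X,MP)-[280,145]+.5)*5 for X in P]); cv2.polylines(g,[q.astype(int)],False,col,1)
cv2.imwrite("pics/w2.png",cv2.convertScaleAbs(np.hstack([im,g]),alpha=1.3))
E
```

```text
(no output)
```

View pics/w2.png

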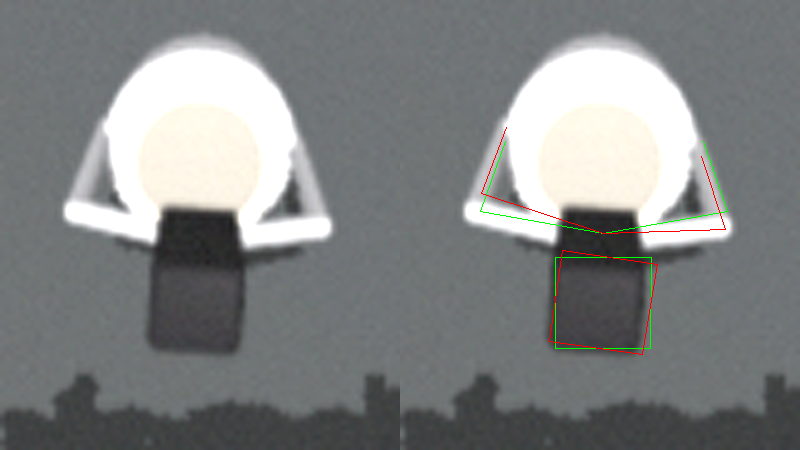

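```bash
python3 -c "
from h import *
rows([(.4838,.152,.33)],-18,2,.04,6)"
```

```text
now [0.4848 0.1495 0.4496] yyaw -14.55 tilt [-0.    -0.001 -1.   ] t 2.75 da -3.45
[0, 0, np.float64(0.03), 0.08, -0.05, 3.99, 6]
[0, 0, np.float64(0.03), 0.07, -0.05, 3.99, 6]
[0, 0, 0, 0.07, -0.06, 3.99, 6]
```

Request:
{"api": "move_arm", "payload": {
  "increments": [
    [[0, 0, 0.03, 0.1, -0.05, 4.0, 6.0], [0, 0, 0.03, 0.1, -0.05, 4.0, 6.0], [0, 0, 0, 0.05, -0.05, 3.0, 6.0], [0, 0, 0, 0, 0, 1.0, 6.0], [0, 0, 0, 0, 0, 0, 6.0]]
  ]
}}

```text
time_s: 3.25
position: [0.4837, 0.151, 0.3285]
tcp_rot: [-2.543, -1.843, 0.004]
contact_force: [-0.3, -0.3, -0.5]
opening: 0.0599
```

```bash
python3 - <<'E'
from h import *
rows([(.4838,.152,.33)],-18,1)
s=manip.read_state(); c=manip.capture("wrist"); MP=wpose(c,s); im=c["image"].copy()
a=np.radians(72); u=np.array([-np.sin(a),np.cos(a),0]);n=np.array([np.cos(a),np.sin(a),0])
P=[np.array([.4838,.152,.191])+u*i*.008+n*j*.008 for i,j in((1,1),(1,-1),(-1,-1),(-1,1),(1,1))]
cv2.polylines(im,[np.array([proj(c,X,MP) for X in P]).astype(int)],False,(0,0,255),1)
cv2.imwrite("pics/w3.png",im)
E
```

```text
now [0.4837 0.151  0.3285] yyaw -18.14 tilt [-0.003 -0.001 -1.   ] t 3.25 da 0.14
[0, 0, np.float64(-0.002), 0.1, -0.02, -0.15, 8.5]
```

View pics/w3.png

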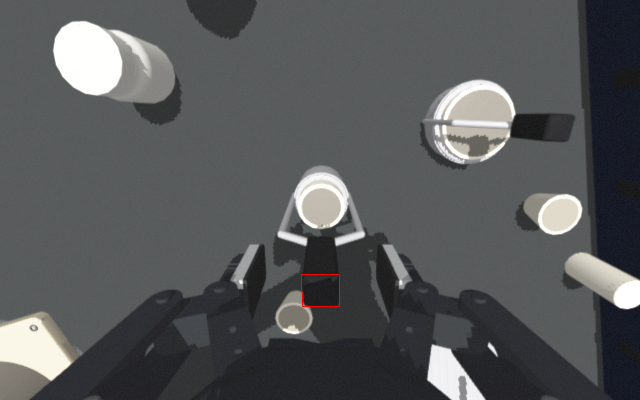

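The grip is centred between the pads at (320,290) and the model matches. I'll close and lift.

Request:
{"api": "move_arm", "payload": {
  "increments": [
    [[0, 0, 0, 0, 0, 0, 1.0], [0, 0, 0, 0, 0, 0, 1.0], [0, 0, 0, 0, 0, 0, 1.0], [0, 0, 0, 0, 0, 0, 1.0], [0, 0, 0, 0, 0, 0, 1.0]]
  ]
}}

```text
time_s: 3.8
position: [0.4846, 0.1525, 0.3313]
tcp_rot: [2.541, 1.845, 0.004]
contact_force: [-0.4, 0.1, 7.0]
opening: 0.015
```

Request:
{"api": "move_arm", "payload": {
  "increments": [
    [[0, 0, 0, 0, 0, 0, 1.0], [0, 0, 0, 0, 0, -1.0, 1.0], [0, 0, 0, 0, 0, -2.5, 1.0], [0, 0, 0, 0, 0, -2.5, 1.0], [0, 0, 0, 0, 0, -2.5, 1.0]]
  ]
}}

```text
time_s: 4.3
position: [0.4838, 0.1523, 0.4156]
tcp_rot: [-2.542, -1.845, 0.002]
contact_force: [-0.5, 0.8, -2.8]
opening: 0.0149
```

Request:
{"api": "move_arm", "payload": {
  "increments": [
    [[0, 0, 0, 0, 0, -1.4, 1.0], [0, 0, 0, 0, 0, 0, 1.0]]
  ]
}}

```text
time_s: 4.5
position: [0.4846, 0.1524, 0.4312]
tcp_rot: [2.541, 1.845, 0.006]
contact_force: [-0.6, 0.2, -2.7]
opening: 0.0152
```

```bash
python3 -c "
from h import *
rows([(.611,0.0,.431)],-10,3,.045,1.0)"
```

```text
now [0.4846 0.1524 0.4312] yyaw -18.04 tilt [ 0.004  0.001 -1.   ] t 4.5 da 8.04
[0, 0, np.float64(-0.047), -2.12, 3.35, 0.01, 1.0]
[0, 0, np.float64(-0.047), -2.27, 3.25, 0.01, 1.0]
[0, 0, np.float64(-0.047), -2.42, 3.14, 0.01, 1.0]
[0, 0, 0, -2.56, 3.02, 0.01, 1.0]
[0, 0, 0, -2.56, 3.02, 0.01, 1.0]
```

Request:
{"api": "move_arm", "payload": {
  "increments": [
    [[0, 0, -0.047, -2.1, 3.3, 0, 1.0], [0, 0, -0.047, -2.3, 3.2, 0, 1.0], [0, 0, -0.047, -2.4, 3.2, 0, 1.0], [0, 0, 0, -2.6, 3.0, 0, 1.0], [0, 0, 0, -2.6, 3.0, 0, 1.0]]
  ]
}}

```text
time_s: 5.0
position: [0.6103, -0.0019, 0.4264]
tcp_rot: [-2.404, -2.019, 0.003]
contact_force: [0.7, 1.1, -2.9]
opening: 0.0149
```

Request:
{"api": "move_arm", "payload": {
  "increments": [
    [[0, 0, 0, 0, 0, 0, 1.0], [0, 0, 0, 0, 0, 0, 1.0], [0, 0, 0, 0, 0, 0, 1.0]]
  ]
}}

```text
time_s: 5.3
position: [0.6093, -0.0001, 0.4273]
tcp_rot: [-2.404, -2.019, 0.002]
contact_force: [-0.7, 0.2, -2.8]
opening: 0.015
```

```bash
python3 - <<'E'
from h import *
rows([(.611,0,.431)],-10,1)
C={n:manip.capture(n) for n in("scene","side")}
for k in("tall_mid","hung_mid","hook_end","squat_mid"):
    L={n:manip.landmark_of(C[n],k) for n in C}
    print(k,{n:[(np.round(x["at"],1).tolist(),round(x["p"],2)) for x in L[n][:2]] for n in L})
    if all(L.values()): print(tri([ray(C[n],L[n][0]["at"]) for n in C]))
H=np.array([.594,-.090,.2]); t=[]
for n,(x0,y0) in {"scene":(185,120),"side":(270,100)}.items():
    c=C[n]; im=cv2.resize(c["image"][y0:y0+150,x0:x0+(150 if n=="scene" else 80)],None,fx=3.45,fy=3.45,interpolation=cv2.INTER_CUBIC); g=im.copy()
    for yaw,col in((78,(0,0,255)),(82,(0,255,0))):
        a=np.radians(yaw); d=np.array([np.cos(a),np.sin(a),0])
        q=np.array([(proj(c,X)-[x0,y0]+.5)*3.45 for X in(H-.19*d,H,H+[0,0,.015])]); cv2.polylines(g,[q.astype(int)],False,col,1)
    t+= [g]
o=np.hstack(t); print(o.shape); cv2.imwrite("pics/c2.png",o)
E
```

```text
now [ 6.093e-01 -1.000e-04  4.273e-01] yyaw -9.95 tilt [-0.002  0.001 -1.   ] t 5.3 da -0.05
[0, 0, np.float64(0.001), 0.03, 0.16, -0.37, 8.5]
tall_mid {'scene': [([192.1, 352.0], 0.63)], 'side': [([194.8, 283.7], 0.72)]}
(array([0.61105407, 0.00295147, 0.19883155]), [np.float64(0.002379467891968508), np.float64(0.002379467891968493)])
hung_mid {'scene': [([226.9, 238.7], 0.91)], 'side': [([146.6, 313.0], 0.84)]}
(array([ 0.57429476, -0.20384853,  0.15779815]), [np.float64(0.0005305777637132207), np.float64(0.0005305777637132751)])
hook_end {'scene': [([200.1, 300.6], 0.96)], 'side': [([162.9, 301.3], 0.57)]}
(array([ 0.58940716, -0.09025103,  0.20060114]), [np.float64(0.0037067327911096026), np.float64(0.0037067327911095797)])
squat_mid {'scene': [([217.2, 424.4], 0.89)], 'side': [([309.3, 257.1], 0.66)]}
(array([0.6421769 , 0.1678688 , 0.05839673]), [np.float64(0.0011815796871391298), np.float64(0.0011815796871388)])
(518, 794, 3)
```

View pics/c2.png

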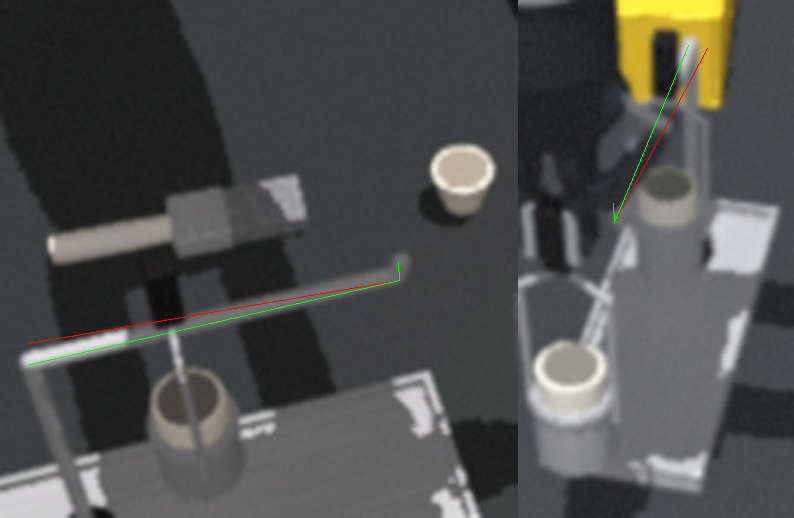

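The bar lines up with yaw about 81°, end at about (0.592,-0.090), and the hung carrier is at s=-0.115. Now I'll thread the bail along the arm.

```bash
python3 -c "
from h import *
rows([(.6063,0,.4275),(.5857,-.1295,.4275)],-9,1,.022,1.0)"
```

```text
now [ 6.097e-01 -4.000e-04  4.289e-01] yyaw -9.95 tilt [ 0. -0. -1.] t 5.8 da 0.95
[0, 0, np.float64(-0.017), -0.02, -0.34, 0.14, 1.0]
[0, 0, 0, -2.19, -0.0, 0.0, 1.0]
[0, 0, 0, -2.19, -0.0, 0.0, 1.0]
[0, 0, 0, -2.19, -0.0, 0.0, 1.0]
[0, 0, 0, -2.19, -0.0, 0.0, 1.0]
[0, 0, 0, -2.19, -0.0, 0.0, 1.0]
[0, 0, 0, -2.19, -0.0, 0.0, 1.0]
```

Request:
{"api": "move_arm", "payload": {
  "increments": [
    [[0, 0, -0.017, 0, -0.3, 0, 1.0], [0, 0, 0, -2.2, 0, 0, 1.0], [0, 0, 0, -2.2, 0, 0, 1.0], [0, 0, 0, -2.2, 0, 0, 1.0], [0, 0, 0, -0.5, 0, 0, 1.0]]
  ]
}}

```text
time_s: 6.3
position: [0.5953, -0.0722, 0.4287]
tcp_rot: [2.39, 2.039, -0.001]
contact_force: [-0.3, -1.0, -2.1]
opening: 0.0151
```

```bash
python3 - <<'E'
from h import *
rows([(.5857,-.1295,.4275)],-9,1,.022,1.0)
C={n:manip.capture(n) for n in("scene","side")}
a=cv2.resize(C["scene"]["image"][120:270,185:335],None,fx=3.45,fy=3.45,interpolation=cv2.INTER_CUBIC)
b=cv2.resize(C["side"]["image"][100:250,260:340],None,fx=3.45,fy=3.45,interpolation=cv2.INTER_CUBIC)
cv2.imwrite("pics/c3.png",np.hstack([a,b]))
E
```

```text
now [ 0.5953 -0.0722  0.4287] yyaw -9.07 tilt [-0.    -0.001 -1.   ] t 6.3 da 0.07
[0, 0, np.float64(-0.001), -1.94, -0.01, 0.04, 1.0]
[0, 0, 0, -1.94, -0.02, 0.04, 1.0]
[0, 0, 0, -1.94, -0.02, 0.04, 1.0]
```

View pics/c3.png

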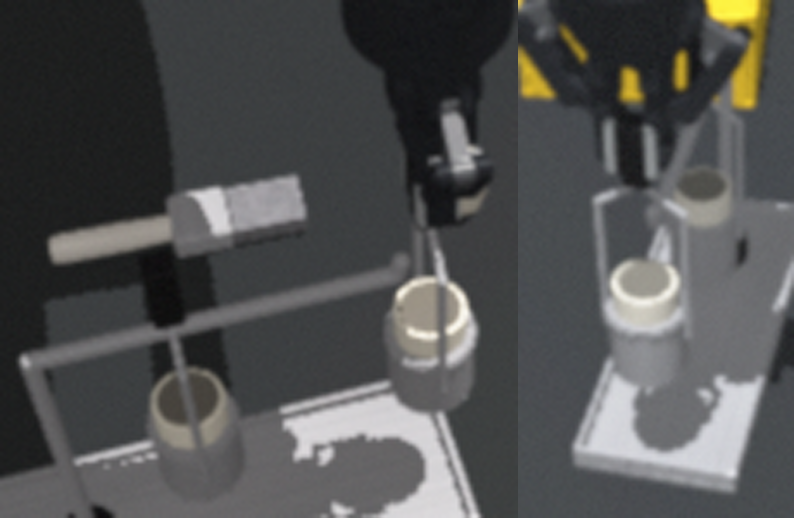

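The end of the arm shows through the bail (side crop: hook tip at 655,215, bail legs at 600 and 688), so I'll continue.

Request:
{"api": "move_arm", "payload": {
  "increments": [
    [[0, 0, 0, -1.5, 0, 0, 1.0], [0, 0, 0, -1.5, 0, 0, 1.0], [0, 0, 0, -1.5, 0, 0, 1.0], [0, 0, 0, -1.3, 0, 0, 1.0], [0, 0, 0, 0, 0, 0, 1.0]]
  ]
}}

```text
time_s: 6.9
position: [0.5863, -0.1295, 0.4286]
tcp_rot: [2.391, 2.038, -0.001]
contact_force: [-0.6, 0.7, -2.1]
opening: 0.0153
```

```bash
python3 - <<'E'
from h import *
rows([(.5857,-.1295,.395)],-9,1,.022,1.0)
print(manip.read_state()["contact_force"])
C={n:manip.capture(n) for n in("scene","side")}
for k in("tall_mid","hung_mid"):
    L={n:manip.landmark_of(C[n],k) for n in C}
    print(k,{n:[(np.round(x["at"],1).tolist(),round(x["p"],2)) for x in L[n][:2]] for n in L})
    if all(L.values()): print(tri([ray(C[n],L[n][0]["at"]) for n in C]))
a=cv2.resize(C["scene"]["image"][120:270,185:335],None,fx=3.45,fy=3.45,interpolation=cv2.INTER_CUBIC)
b=cv2.resize(C["side"]["image"][100:250,260:340],None,fx=3.45,fy=3.45,interpolation=cv2.INTER_CUBIC)
cv2.imwrite("pics/c4.png",np.hstack([a,b]))
E
```

```text
now [ 0.5863 -0.1295  0.4286] yyaw -9.12 tilt [-0.    -0.001 -1.   ] t 6.9 da 0.12
[0, 0, np.float64(-0.002), -0.0, -0.03, 1.68, 1.0]
[0, 0, 0, -0.0, -0.03, 1.68, 1.0]
[-0.61989422  0.73135537 -2.11197031]
tall_mid {'scene': [([208.0, 280.3], 0.62)], 'side': [([152.3, 301.9], 0.6)]}
(array([ 0.59138273, -0.12870248,  0.19865076]), [np.float64(0.0018944928267452866), np.float64(0.0018944928267453265)])
hung_mid {'scene': [([228.0, 237.8], 0.73)], 'side': [([145.5, 311.4], 0.91)]}
(array([ 0.57770326, -0.20600913,  0.1595175 ]), [np.float64(0.0011221259364270677), np.float64(0.0011221259364269747)])
```

View pics/c4.png

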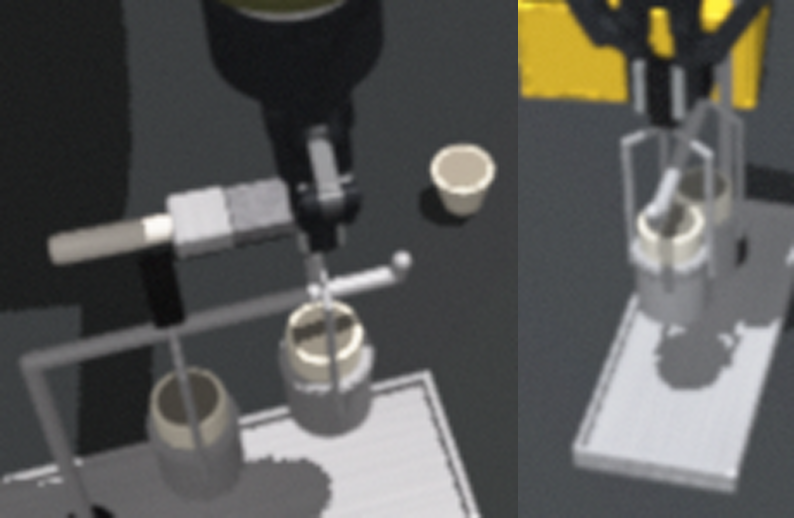

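Threaded: in the scene crop the bar passes through the bail at (320,290), clear of the hung carrier. Now I'll lower.

Request:
{"api": "move_arm", "payload": {
  "increments": [
    [[0, 0, 0, 0, 0, 1.0, 1.0], [0, 0, 0, 0, 0, 1.0, 1.0], [0, 0, 0, 0, 0, 0.6, 1.0], [0, 0, 0, 0, 0, 0.3, 1.0], [0, 0, 0, 0, 0, 0, 1.0]]
  ]
}}

```text
time_s: 7.7
position: [0.5865, -0.1274, 0.3986]
tcp_rot: [-2.388, -2.04, 0.001]
contact_force: [-0.4, -0.6, -2.0]
opening: 0.0152
```

Request:
{"api": "move_arm", "payload": {
  "increments": [
    [[0, 0, 0, 0, 0, 0.2, 1.0], [0, 0, 0, 0, 0, 0, 1.0], [0, 0, 0, 0, 0, 0, 1.0]]
  ]
}}

```text
time_s: 8.0
position: [0.5867, -0.1275, 0.3981]
tcp_rot: [2.388, 2.04, 0.0]
contact_force: [0.1, 0.1, -1.5]
opening: 0.0153
```

Request:
{"api": "move_arm", "payload": {
  "increments": [
    [[0, 0, 0, 0, 0, 0.2, 1.0], [0, 0, 0, 0, 0, 0, 1.0], [0, 0, 0, 0, 0, 0, 1.0]]
  ]
}}

```text
time_s: 8.3
position: [0.5867, -0.1275, 0.3961]
tcp_rot: [2.388, 2.04, 0.0]
contact_force: [-0.5, -0.3, 0.2]
opening: 0.0151
```

Request:
{"api": "move_arm", "payload": {
  "increments": [
    [[0, 0, 0, 0, 0, 0.2, 1.0], [0, 0, 0, 0, 0, 0, 1.0], [0, 0, 0, 0, 0, 0, 1.0]]
  ]
}}

```text
time_s: 8.6
position: [0.5867, -0.1275, 0.3956]
tcp_rot: [2.388, 2.039, 0.001]
contact_force: [-4.8, 1.0, 10.8]
opening: 0.0151
```

Request:
{"api": "move_arm", "payload": {
  "increments": [
    [[0, 0, 0, 0, 0, -0.3, 1.0], [0, 0, 0, 0, -0.4, 0, 1.0], [0, 0, 0, 0, 0, 0.2, 1.0], [0, 0, 0, 0, 0, 0, 1.0], [0, 0, 0, 0, 0, 0, 1.0]]
  ]
}}

```text
time_s: 9.1
position: [0.5832, -0.1269, 0.3955]
tcp_rot: [2.387, 2.039, 0.003]
contact_force: [4.1, -1.1, 3.9]
opening: 0.0153
```

Request:
{"api": "move_arm", "payload": {
  "increments": [
    [[0, 0, 0, 0, 0, 0.1, 1.0], [0, 0, 0, 0, 0, 0, 1.0], [0, 0, 0, 0, 0, 0, 1.0]]
  ]
}}

```text
time_s: 9.4
position: [0.5832, -0.127, 0.3952]
tcp_rot: [2.387, 2.039, 0.003]
contact_force: [3.3, 0.6, 7.3]
opening: 0.0151
```

Request:
{"api": "move_arm", "payload": {
  "increments": [
    [[0, 0, 0, 0, 0, 0.1, 1.0], [0, 0, 0, 0, 0, 0, 1.0], [0, 0, 0, 0, 0, 0, 1.0]]
  ]
}}

```text
time_s: 9.7
position: [0.5834, -0.127, 0.3949]
tcp_rot: [2.386, 2.038, 0.004]
contact_force: [2.3, 0.6, 9.5]
opening: 0.015
```

Request:
{"api": "move_arm", "payload": {
  "increments": [
    [[0, 0, 0, 0, 0, -0.2, 1.0], [0, 0, 0, 0, 0.15, 0, 1.0], [0, 0, 0, 0, 0, 0, 1.0], [0, 0, 0, 0, 0, 0, 1.0]]
  ]
}}

```text
time_s: 10.1
position: [0.5844, -0.1271, 0.3948]
tcp_rot: [2.388, 2.04, 0.001]
contact_force: [4.5, -0.3, 3.8]
opening: 0.0155
```

Request:
{"api": "move_arm", "payload": {
  "increments": [
    [[0, 0, 0, 0, 0.1, 0, 1.0], [0, 0, 0, 0, 0, 0, 1.0], [0, 0, 0, 0, 0, 0, 1.0]]
  ]
}}

```text
time_s: 10.4
position: [0.585, -0.1272, 0.3947]
tcp_rot: [-2.388, -2.04, 0.001]
contact_force: [0.7, 0.3, 5.1]
opening: 0.015
```

Sideways force is gone and the bail rests on the bar. I'll open gently.

Request:
{"api": "move_arm", "payload": {
  "increments": [
    [[0, 0, 0, 0, 0, 0, 1.8], [0, 0, 0, 0, 0, 0, 2.2], [0, 0, 0, 0, 0, 0, 2.8], [0, 0, 0, 0, 0, 0, 3.5], [0, 0, 0, 0, 0, 0, 4.5]]
  ]
}}

```text
time_s: 10.9
position: [0.5851, -0.1272, 0.3944]
tcp_rot: [-2.388, -2.04, 0.001]
contact_force: [-0.8, -0.1, 0.2]
opening: 0.0449
```

Request:
{"api": "move_arm", "payload": {
  "increments": [
    [[0, 0, 0, 0, 0, 0, 6.0], [0, 0, 0, 0, 0, 0, 6.0], [0, 0, 0, 0, 0, 0, 6.0]]
  ]
}}

```text
time_s: 11.2
position: [0.5852, -0.1272, 0.3947]
tcp_rot: [2.389, 2.04, 0.0]
contact_force: [0.6, 0.5, 0.4]
opening: 0.0602
```

Request:
{"api": "move_arm", "payload": {
  "increments": [
    [[0, 0, 0, 0, 0, -1.0, 6.0], [0, 0, 0, 0, 0, -2.0, 6.0], [0, 0, 0, 0, 0, -3.0, 6.0], [0, 0, 0, 0, 0, -3.0, 6.0], [0, 0, 0, 0, 0, -3.0, 6.0]]
  ]
}}

```text
time_s: 11.7
position: [0.585, -0.1272, 0.5168]
tcp_rot: [2.388, 2.04, 0.001]
contact_force: [0.7, -0.4, 0.5]
opening: 0.0596
```

Request:
{"api": "move_arm", "payload": {
  "increments": [
    [[0, 0, 0, -3.0, -4.0, 0, 6.0], [0, 0, 0, -3.0, -4.0, 0, 6.0], [0, 0, 0, 0, -4.0, 0, 6.0], [0, 0, 0, 0, 0, 0, 6.0], [0, 0, 0, 0, 0, 0, 6.0]]
  ]
}}

```text
time_s: 12.2
position: [0.4566, -0.1677, 0.516]
tcp_rot: [2.388, 2.038, 0.002]
contact_force: [-0.2, -0.2, 1.0]
opening: 0.06
```

```bash
cat > chk.py <<'E'
from h import *
print(manip.read_state()["time_s"])
d=np.array([np.cos(np.radians(81)),np.sin(np.radians(81)),0]); H=np.array([.592,-.09,.2])
C={n:manip.capture(n) for n in("scene","side")}
for k in("tall_mid","hung_mid","squat_mid"):
    L={n:manip.landmark_of(C[n],k) for n in C}
    print(k,{n:[(np.round(x["at"],1).tolist(),round(x["p"],2)) for x in L[n][:2]] for n in L})
    if all(L.values()):
        X,e=tri([ray(C[n],L[n][0]["at"]) for n in C]); v=X-H; print(X.round(4),np.round(e,4),"hookframe",[round(v@d,4),round(-v[0]*d[1]+v[1]*d[0],4),round(v[2],4)])
a=cv2.resize(C["scene"]["image"][120:270,185:335],None,fx=3.45,fy=3.45,interpolation=cv2.INTER_CUBIC)
b=cv2.resize(C["side"]["image"][100:250,260:340],None,fx=3.45,fy=3.45,interpolation=cv2.INTER_CUBIC)
import sys; cv2.imwrite(sys.argv[1],np.hstack([a,b]))
E
python3 chk.py pics/c5.png
```

```text
12.2
tall_mid {'scene': [([218.7, 280.0], 0.9)], 'side': [([166.4, 303.2], 0.55)]}
[ 0.5887 -0.1295  0.1601] [0.0004 0.0004] hookframe [np.float64(-0.0395), np.float64(-0.0029), np.float64(-0.0399)]
hung_mid {'scene': [([225.7, 237.6], 0.75)], 'side': [([146.1, 312.8], 0.72)]}
[ 0.5738 -0.2045  0.1598] [0.0018 0.0018] hookframe [np.float64(-0.1159), np.float64(0.0001), np.float64(-0.0402)]
squat_mid {'scene': [([215.9, 426.3], 0.82)], 'side': [([310.0, 258.7], 0.91)]}
[0.6401 0.1714 0.0602] [0.0008 0.0008] hookframe [np.float64(0.2657), np.float64(-0.0066), np.float64(-0.1398)]
```

View pics/c5.png

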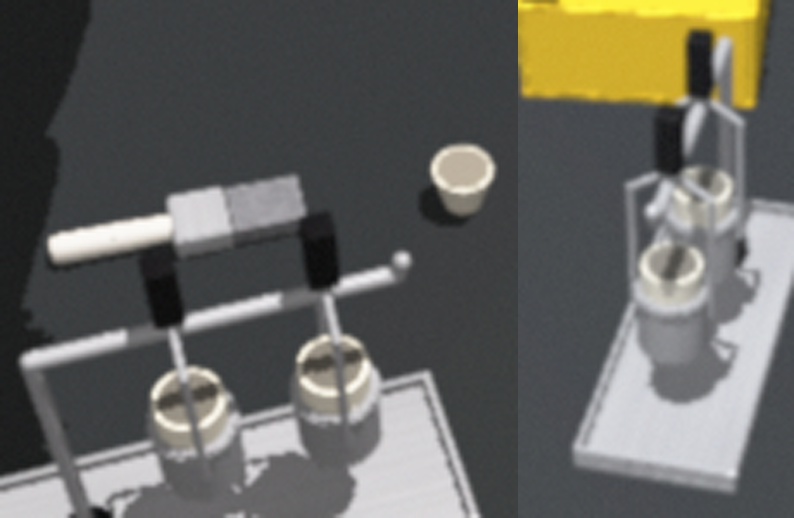

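Both carriers hang upright on the bar (bails at 170,325 and 322,290 in the scene crop). I'll let any residual swing die out, then check for stillness.

Request:
{"api": "move_arm", "payload": {
  "increments": [
    [[0, 0, 0, 0, 0, 0, 6.0], [0, 0, 0, 0, 0, 0, 6.0], [0, 0, 0, 0, 0, 0, 6.0], [0, 0, 0, 0, 0, 0, 6.0], [0, 0, 0, 0, 0, 0, 6.0]]
  ]
}}

```text
time_s: 13.1
position: [0.4573, -0.1677, 0.5147]
tcp_rot: [2.389, 2.04, 0.0]
contact_force: [-0.8, 0.5, -0.3]
opening: 0.06
```

Request:
{"api": "move_arm", "payload": {
  "increments": [
    [[0, 0, 0, 0, 0, 0, 6.0], [0, 0, 0, 0, 0, 0, 6.0], [0, 0, 0, 0, 0, 0, 6.0], [0, 0, 0, 0, 0, 0, 6.0], [0, 0, 0, 0, 0, 0, 6.0]]
  ]
}}

```text
time_s: 13.6
position: [0.4573, -0.1677, 0.5147]
tcp_rot: [2.389, 2.04, -0.0]
contact_force: [0.8, -0.5, -0.5]
opening: 0.0598
```

```bash
python3 chk.py pics/c6.png; python3 - <<'E'
from h import *
I=[manip.capture("scene")["image"].astype(int)[120:270,185:335] for _ in range(6)]
print([round(np.abs(a-b).mean(),2) for a,b in zip(I,I[1:])],[int(np.abs(I[0]-b).max()) for b in I[1:]])
E
```

```text
13.6
tall_mid {'scene': [([216.9, 280.8], 0.62)], 'side': [([165.4, 302.8], 0.64)]}
[ 0.5889 -0.1275  0.1648] [0.0001 0.0001] hookframe [np.float64(-0.0375), np.float64(-0.0028), np.float64(-0.0352)]
hung_mid {'scene': [([227.8, 239.0], 0.8)], 'side': [([145.7, 313.5], 0.88)]}
[ 0.5747 -0.2048  0.1582] [0.0013 0.0013] hookframe [np.float64(-0.1161), np.float64(-0.0009), np.float64(-0.0418)]
squat_mid {'scene': [([214.9, 424.3], 0.79)], 'side': [([313.4, 258.6], 0.75)]}
[0.637  0.1732 0.0552] [0.003 0.003] hookframe [np.float64(0.267), np.float64(-0.0033), np.float64(-0.1448)]
[np.float64(1.15), np.float64(1.15), np.float64(1.15), np.float64(1.16), np.float64(1.15)] [7, 8, 7, 8, 9]
```

Frame differences show only sensor noise, so everything is still. Handing in.

```bash
python3 -c "
from plant import manip
print(manip.close_job())"
```

```text
the job is handed in; nothing more can be done
None
```

The tall carrier hangs by its bail on the drip stand's arm, between the first carrier and the upturned end. I handed the job in after about 14 s on the robot's clock; it reports no verdict.

I gripped the carrier by its black grip and threaded the bail over the end of the arm. I then lowered it until it touched the bar and shifted it a few mm sideways until the sideways force was gone. After that I opened the fingers and backed the gripper away.

Last checks before handing in:
- **Tall carrier:** at about x -38 mm, y -3 mm and z -35 to -40 mm in the arm's frame (40 mm below the axis is the proper height). It looked upright in both views.
- **First carrier:** at about x -116 mm, z -40 to -42 mm, within 3 mm of where it started.
- **Short wide carrier:** within the few mm of measurement scatter of its start.
- **Stillness:** six scene frames in a row around the arm differed only by camera noise.
- **Robot:** clear of everything, with no contact force beyond noise.

- **Disagreements:** repeat measurements scattered by a few mm: 5 mm in the tall carrier's height, and up to 6 mm in the arm end's position. The network's first position for the loose carrier was about 6 mm off, and I corrected it from the images before grasping.
- **Failed checks:** none.

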